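# Tip the orange swatch binder out of its rack

### The arm

A 6-joint arm with a two-finger parallel gripper is mounted at the origin on a cart in front of the work surface, level with it; the furniture and walls round the work are solid. World frame = base frame: x ahead of the robot, y to its left, z up, the work surface at z = 0. Lengths are in m, angles in rad, forces in N, time in s.
With the tool pointing down it reaches from about 0.3 to 0.825 m from the base axis. Payload 5.4 kg.
Tool frame: the origin (TCP) lies at the very end of the fingers, on their centre line; the grasp point (between the pads) lies 19 mm behind it; z points along the fingers, y is the line along which they close (so a half turn about z gives the same grasp; the last joint's range is limited). The gripper opens to 92 mm and grips with 3 to 60 N. Pads are 20 mm wide; open, the fingers measure 128 mm over their backs; the gripper's body (75 mm by 189 mm) begins 69 mm behind the grasp point.
Start: joints at [-1.491, 0.158, 1.597, -0, 1.386, -0.21], TCP at [0.164, -0.551, 0.215] pointing down, gripper open.
Joint ranges: [-2.91, 2.91], [-0.94, 2.29], [0.18, 2.7], [-1.29, 4.43], [0.17, 2.64], [-3, 3]. Speed limits (rad/s): [2.57, 2.57, 3.14, 3.14, 3.14, 3.14].

### API

Orientations are given as a unit quaternion [x, y, z, w].
In Python, from bench import bot gives the robot as it stands.
- The arm moves only by the tool send_rows, never from a script. Its argument "series" is a list of rows, each a list of 6 numbers: the shift along the tool's x, y, z in mm, then the turn, a rotation vector about the tool's x, y, z in degrees. In form: [[dx, dy, dz, rx, ry, rz], ...]. A call has exactly 5 rows; each row is the pose to reach, as a shift and turn from the pose commanded when the call began, along the tool's axes at that moment; what a row does not reach only later rows make up. A row lasts 1/10 s, in which the tool goes at most 50 mm and 8.59 degrees, less where a joint would pass 70% of its speed; a pose out of reach is approached as far as the arm can. A call with a gripper value outside its range is refused whole. "hand" is the opening, from -1 (shut) to 1 (fully open), so that 0 is half open, set as the call begins (left out, the last holds). The fingers move at their own pace and stop on an object; the grip force is fixed at half the most. Time passes only in rows, so rows that repeat a pose let the fingers close, or fill a call up. It gives the time, the measured TCP pose, the force, the opening and the grip force at its end, in the units of the state.
- bot.state(): the state, without advancing time (a new reading comes with each control period).
- bot.snapshot(name): name is "side" or "top"; returns a dict with "pixels" (420x560x3 uint8, red, green, blue), "depth" (420x560 float32, m along the optical axis (not along the pixel's ray), 0 where there is no reading), "mtx" (3x3 intrinsics, pixels), "rvec" (rotation vector, rad) and "tvec" (3), from world to camera coordinates, as OpenCV has them. Camera axes: x right, y down, z forward; pixel columns grow to the right and rows downward; lengths in m; the calibration is good to about 2 mm. A picture is of the moment at which its call begins.
- bot.close_job(): hands the job in; it is judged then, once.
The state is a dict: "time_s": time; "joint_positions": joint angles; "joint_velocities": joint speeds; "tau": joint torques, N m; "tcp_pos": TCP position; "tcp_rot": TCP orientation; "ft_force": force on the tool from outside, world axes, zero at the start; "wrist_torque": the same for the moment, N m; "grip_width": opening from 0.0 (shut) to 1.0 (fully open); "grasp_force": force on a finger pad.
Only numpy, scipy, OpenCV 4.12 (cv2) and the standard library are available. Lean on these libraries where they do the work, as an engineer would, in place of code of your own. Each camera call takes 0.05 s, during which the arm holds its last target. There are 200 camera calls.

### The job

The orange hair-colour swatch binder is needed at the mixing mat. It stands too tightly between its neighbours to be gripped: tip it towards the front by the back of its top edge until it lies leaning on the rack's sloping front, then grip it near the top of its spine and stand it upright in the middle of the dark square mat. Leave the green and blue binders standing in the rack.

Things in the scene. Friction and masses are not known exactly. Their poses are not given: they have to be found in the camera images.
- orange_binder_center (a point): Binder with orange covers: rigid box 100 mm deep (x), 44 mm thick (y), 180 mm tall (z), 0.22 to 0.37 kg, weight even. The point is its centre, 90 mm above its underside. z up; x from its spine (x = -50 mm, towards the robot) to its rear edge. Upright in any of the rack's three bays, 8 mm from its neighbours. Pulled forward near the top of its rear edge it turns about the spine's foot and past 29 degrees falls on the slope.
- rack: Fixed wooden rack, 175 mm wide (y), three bays. Origin: on the counter below the feet of the spines, mid-width; x to the rear. Bay floor 8 mm high, dividers 55, end walls 100, rear rail 30; nothing higher behind. In front a sloping board, 85 mm long, rises from the spines' feet towards the robot, 38 degrees from vertical; a tipped binder stays on it, its top 95 mm free in front of the others.
- green_binder_center (a point): Green binder of the same size and make (100 mm deep, 44 mm thick, 180 mm tall, about 0.3 kg), standing upright in another bay of the rack; to be left there. The point is the centre of the binder; axes as for the orange one.
- blue_binder_center (a point): Blue binder of the same size and make (100 mm deep, 44 mm thick, 180 mm tall, about 0.3 kg), standing upright in another bay of the rack; to be left there. The point is the centre of the binder; axes as for the orange one.
- mat_center (a point): Dark rubber mat fixed flat on the counter, 170 x 170 mm, 4 mm thick. The point is the centre of its upper face, z up.
Mind the look-alikes: they are no part of the job. Several things look just like the part that bears mat_center: the one meant starts nearest to the robot's base.

How it is judged:
On the way:
1. the orange binder has been tipped forward in its bay by at least 32 degrees, without being lifted out, so that it leans on the sloping front (angle between orange_binder_center's own z axis and vertical between 0.56 and 0.8 rad and distance of orange_binder_center from where it was at the start of the episode below 0.09 m and height (world z) of orange_binder_center below 0.125 m), for 0.2 s.
At the end, for the whole second after the job is handed in: The orange binder stands upright (within 10 degrees) and at rest on the mat, its centre within 35 mm of the mat's middle; the green and blue binders stand upright (within 10 degrees) in the rack, within 20 mm of where they were (horizontal distance between orange_binder_center and mat_center below 0.035 m and angle between each of orange_binder_center, green_binder_center, blue_binder_center's own z axis and vertical below 0.17 rad and height (world z) of orange_binder_center between 0.088 and 0.1 m and linear speed of orange_binder below 0.02 m/s and distance of each of green_binder_center, blue_binder_center from where it was at the start of the episode below 0.02 m); the robot touches nothing.
It fails at once if the green or the blue binder is tipped by more than 15 degrees or shifted more than 40 mm (angle between any of green_binder_center, blue_binder_center's own z axis and vertical above 0.26 rad or distance of any of green_binder_center, blue_binder_center from where it was at the start of the episode above 0.04 m).
It also fails if it takes over 54 s, if anything falls off the work surface, if the arm or the gripper's body presses on something with over 40 N, if the wrist force passes 120 N, or if a joint passes its speed limit or range.

## Working session

There is one attempt and no reset: what is moved stays moved. The work goes in short steps, Python scripts to look and compute and a tool call to move; the robot and the scene stay as the last step left them, time stands still between calls to the robot, and variables do not carry over. Pictures are saved under pics/ and viewed, at most 10 in all, crops included, and the job is handed in when it is done.

Besides the shell and the picture viewer there is one more tool, called in YAML: its name, and indented under it one key for each argument. send_rows: Moves the arm, as the interface text tells. Its arguments: {"type":"object","properties":{"series":{"type":"array"},"hand":{"type":"number"}},"required":["series"]}

```bash
mkdir -p pics
cat > h.py <<'E'
import numpy as np, cv2, pickle
from bench import bot
from scipy.spatial.transform import Rotation as R
def snap(n, f=None):
    s=bot.snapshot(n)
    if f: cv2.imwrite(f,s['pixels'][...,::-1])
    return s
def cloud(s):
    h,w=s['depth'].shape; v,u=np.mgrid[:h,:w]; d=s['depth']; K=s['mtx']
    p=np.dstack([(u-K[0,2])/K[0,0]*d,(v-K[1,2])/K[1,1]*d,d])
    M=R.from_rotvec(np.ravel(s['rvec'])).as_matrix()
    return (p-np.ravel(s['tvec']))@M
E
python3 - <<'E'
from h import *
a=snap('side','pics/s1.png');b=snap('top','pics/t1.png')
print({k:np.round(v,4) if not isinstance(v,(float,int)) else v for k,v in bot.state().items()})
pickle.dump((a,b),open('p1.pkl','wb'))
im=np.vstack([a['pixels'],b['pixels']])
for s in(a,b): print(s['mtx'],cloud(s)[200:220:10,200:400:100].round(3).tolist(),(s['depth']>0).mean())
E
```

```text
{'time_s': 0.1, 'joint_positions': array([-1.4911,  0.159 ,  1.5981,  0.    ,  1.3862, -0.2101]), 'joint_velocities': array([-0.0009, -0.0014, -0.0048, -0.0011,  0.0003, -0.0013]), 'tau': array([-1.00000e-04, -3.86506e+01, -3.22959e+01,  7.03000e-02,
        3.41000e-02, -1.00000e-04]), 'tcp_pos': array([ 0.1642, -0.5505,  0.2137]), 'tcp_rot': array([ 9.895e-01,  1.444e-01,  1.000e-04, -8.000e-04]), 'ft_force': array([-0.3042, -0.3055, -0.5061]), 'wrist_torque': array([-0.0015,  0.0113,  0.0134]), 'grasp_force': 0.0, 'grip_width': 0.9999897839009143}
[[465.9683565    0.         287.04933045]
 [  0.         465.9683565  212.00455765]
 [  0.           0.           1.        ]] [[[-0.001, -0.117, -0.2], [0.474, -0.233, 0.017]], [[-0.001, -0.123, -0.238], [0.483, -0.248, -0.003]]] 0.995875850340136
[[541.7984993    0.         270.59614846]
 [  0.         541.7984993  223.30856232]
 [  0.           0.           1.        ]] [[[0.602, -0.242, 0.099], [0.619, -0.46, -0.0]], [[0.581, -0.241, 0.096], [0.595, -0.459, 0.003]]] 0.996062925170068
```

View pics/s1.png

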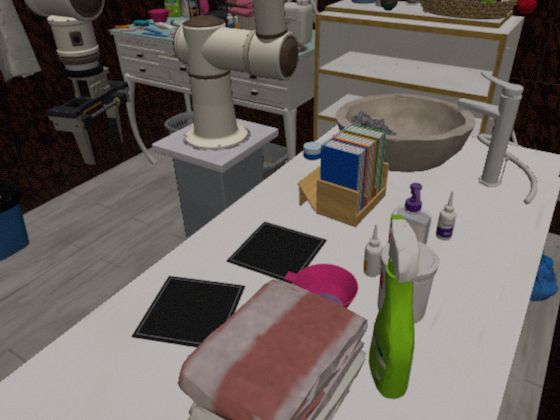

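View pics/t1.png

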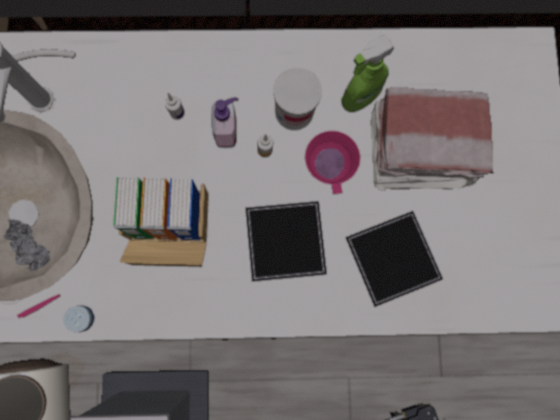

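The side view shows the rack near (345,190) and two dark mats at (278,250) and (190,312). In the top view, the green, orange and blue binders are at (128,205), (155,208) and (183,208). The nearer mat is at (286,241) and the look-alike at (393,258).

Run:
```python
from h import *
a,b=pickle.load(open('p1.pkl','rb'))
P=cloud(b); z=P[...,2]
def rect(m,n,zz=None):
    q=P[m]; r=cv2.minAreaRect((q[:,:2]*1000).astype(np.float32)); print(n,m.sum(),np.round(r[0],1),np.round(r[1],1),round(r[2],1),'z',np.median(q[:,2]).round(4)); return r
roi=np.zeros(z.shape,bool); roi[170:275,105:215]=1
top=(z>.17)&(z<.21)&roi
n,l=cv2.connectedComponents(top.astype(np.uint8),connectivity=4)
for i in range(1,n):
    if (l==i).sum()>50: rect(l==i,'top')
rect(top,'all')
hsv=cv2.cvtColor(b['pixels'],cv2.COLOR_RGB2HSV)
for nm,lo,hi in(('green',40,85),('orange',4,16),('blue',105,125)):
    m=top&(hsv[...,0]>=lo)&(hsv[...,0]<=hi)&(hsv[...,1]>110)
    if m.sum()>20: rect(m,nm)
# mats
for box in((190,235,290,335),(200,340,315,450)):
    g=np.zeros_like(roi); g[box[0]:box[2],box[1]:box[3]]=1
    m=g&(b['pixels'].max(2)<70)&(abs(z)<.02)
    n,l,st,_=cv2.connectedComponentsWithStats(m.astype(np.uint8)); i=1+np.argmax(st[1:,4]); rect(l==i,'mat')
print('z around row 200', [ (u,z[205,u].round(3)) for u in range(105,215,3)])
# line along orange axis: heights
print([ (v,P[v,155].round(3).tolist()) for v in range(170,275,6)])
```

```text
top 1248 [ 581.3 -108.2] [45.  99.7] 87.8 z 0.1849
top 1226 [ 579.5 -160. ] [ 45.1 100.5] 88.0 z 0.1852
top 1202 [ 577.6 -211.7] [ 45.3 100.3] 87.9 z 0.1851
all 3676 [ 579.6 -160.1] [148.7 100.5] 87.8 z 0.1851
green 81 [ 582.1 -129.9] [ 1.7 88.2] 87.8 z 0.1779
orange 78 [ 578.5 -160.2] [44.3 94.3] 88.0 z 0.1783
blue 126 [ 578.7 -212. ] [44.7 89. ] 87.9 z 0.1851
mat 4961 [ 525.8 -423.9] [165.1 165.8] 4.4 z 0.0032
mat 4969 [ 482.2 -667.2] [165.  167.2] 20.6 z 0.0032
z around row 200 [(105, np.float64(-0.002)), (108, np.float64(0.001)), (111, np.float64(-0.001)), (114, np.float64(-0.001)), (117, np.float64(0.184)), (120, np.float64(0.183)), (123, np.float64(0.181)), (126, np.float64(0.184)), (129, np.float64(0.184)), (132, np.float64(0.182)), (135, np.float64(0.185)), (138, np.float64(0.175)), (141, np.float64(0.153)), (144, np.float64(0.182)), (147, np.float64(0.188)), (150, np.float64(0.184)), (153, np.float64(0.183)), (156, np.float64(0.186)), (159, np.float64(0.185)), (162, np.float64(0.185)), (165, np.float64(0.176)), (168, np.float64(0.145)), (171, np.float64(0.182)), (174, np.flo
[... 207 characters left out ...]
oat64(0.076)), (201, np.float64(0.097)), (204, np.float64(0.08)), (207, np.float64(0.022)), (210, np.float64(-0.004)), (213, np.float64(-0.003))]
[(170, [0.695, -0.126, -0.004]), (176, [0.68, -0.127, -0.002]), (182, [0.621, -0.164, 0.186]), (188, [0.61, -0.163, 0.183]), (194, [0.597, -0.164, 0.185]), (200, [0.585, -0.165, 0.188]), (206, [0.573, -0.165, 0.187]), (212, [0.562, -0.164, 0.184]), (218, [0.55, -0.165, 0.184]), (224, [0.539, -0.164, 0.182]), (230, [0.531, -0.16, 0.159]), (236, [0.531, -0.142, 0.067]), (242, [0.525, -0.132, 0.012]), (248, [0.509, -0.136, 0.034]), (254, [0.495, -0.139, 0.048]), (260, [0.48, -0.143, 0.068]), (266, [0.473, -0.13, 0.001]), (272, [0.459, -0.13, -0.002])]
```

Run:
```python
from h import *
a,b=pickle.load(open('p1.pkl','rb'))
t=cv2.resize(b['pixels'][165:275,100:220],None,fx=5,fy=5,interpolation=cv2.INTER_CUBIC)
cv2.imwrite('pics/c1.png',t[...,::-1])
```

```text
(no output)
```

View pics/c1.png

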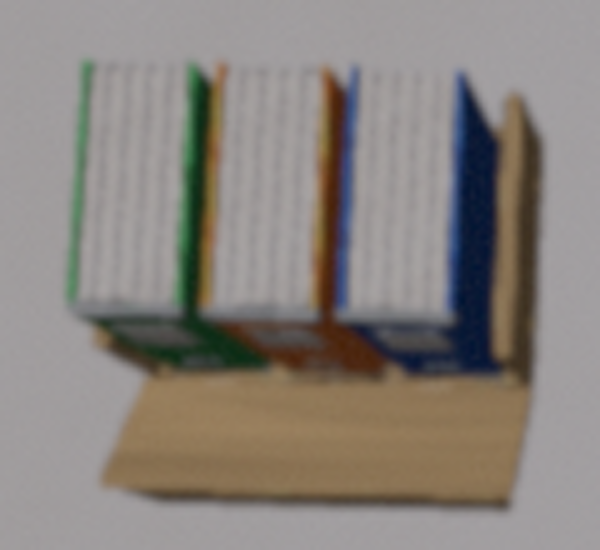

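The crop shows the three page blocks side by side. Orange is in the middle bay, the spines face the robot and the sloping board is in front. Orange's centre is at about (0.5795,-0.160) with yaw about -2.1°, and the mat's centre is at (0.526,-0.424). Next I close the fingers and move above and behind the rear edge.

```bash
cat >> h.py <<'E'
YAW=np.radians(-2.1); PIV=np.array([.5795,-.160])-.05*np.array([np.cos(YAW),np.sin(YAW)])
def rk(x,y,z): # rack frame (m, x rearward from spine foot, z world) -> world
    c,s=np.cos(YAW),np.sin(YAW); return np.array([PIV[0]+c*x-s*y,PIV[1]+s*x+c*y,z])
def ori(tilt=0,yaw=YAW): # tool down, tilted so fingers point forward by tilt deg
    return R.from_euler('z',yaw)*R.from_euler('y',-tilt,degrees=True)*R.from_euler('x',180,degrees=True)
def rel(p,o,frm=None):
    s=bot.state(); p0,o0=frm or (np.array(s['tcp_pos']),R.from_quat(s['tcp_rot']))
    print(np.round(o0.inv().apply(np.array(p)-p0)*1000,1),np.round((o0.inv()*o).as_rotvec(degrees=True),2)); return p,o
E
python3 - <<'E'
from h import *
f=rel([.36,-.40,.33],ori()); 
f=rel(rk(.124,0,.30),ori(),f); print(f[0],ori(38).apply([0,0,1]))
E
```

```text
[ 230.6  -88.4 -116. ] [-0.1 -0.  18.7]
[ 284.6 -247.9   30. ] [0. 0. 0.]
[ 0.6534503  -0.16271163  0.3       ] [ 0.61524799 -0.02256012 -0.78801075]
```

send_rows:
  series:
    - [46, -18, -23, 0, 0, 4]
    - [92, -35, -46, 0, 0, 8]
    - [138, -53, -70, 0, 0, 12]
    - [184, -71, -93, 0, 0, 15.5]
    - [210, -80, -106, 0, 0, 18.7]
  hand: -1

```text
time_s: 0.6
tcp_pos: [0.3438, -0.4127, 0.3212]
tcp_rot: [1.0, -0.02, -0.0, -0.0]
ft_force: [-0.2, -0.6, -0.2]
grip_width: 0.588
grasp_force: 0.0
```

Run:
```python
from h import *
rel(rk(.124,0,.30),ori()); print(bot.state()['tcp_pos'])
```

```text
[ 299.6 -261.9   21.2] [-0.03  0.01 -0.14]
[ 0.34379427 -0.41271954  0.32115625]
```

send_rows:
  series:
    - [36, -32, 0, 0, 0, 0]
    - [72, -63, 0, 0, 0, 0]
    - [108, -95, 0, 0, 0, 0]
    - [144, -126, 0, 0, 0, 0]
    - [180, -157, 0, 0, 0, 0]

```text
time_s: 1.1
tcp_pos: [0.5295, -0.2624, 0.3202]
tcp_rot: [1.0, -0.018, -0.0, -0.0]
ft_force: [0.8, -1.0, 0.4]
grip_width: 0.146
grasp_force: 0.0
```

send_rows:
  series:
    - [36, -32, 0, 0, 0, 0]
    - [72, -63, 0, 0, 0, 0]
    - [108, -95, 0, 0, 0, 0]
    - [120, -105, 10, 0, 0, 0]
    - [120, -105, 20, 0, 0, 0]

```text
time_s: 1.6
tcp_pos: [0.6529, -0.1619, 0.299]
tcp_rot: [1.0, -0.017, -0.001, -0.0]
ft_force: [-0.7, -0.9, 0.0]
grip_width: 0.007
grasp_force: 0.0
```

Run:
```python
from h import *
rel(rk(.124,0,.165),ori()); print(bot.state()['tcp_pos'],bot.state()['grip_width'])
s=snap('side','pics/s2.png')
```

```text
[  0.7   0.8 134. ] [-0.02  0.06  0.18]
[ 0.65288457 -0.16194317  0.29901166] 0.006564037402617398
```

View pics/s2.png

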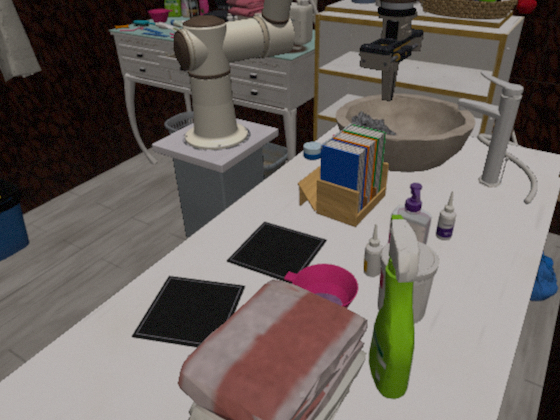

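The closed gripper is above and behind the rack, with its tips near (388,95) and the binders untouched at (350,165). Now I go down behind the rear edge.

send_rows:
  series:
    - [1, 1, 30, 0, 0, 0]
    - [1, 1, 60, 0, 0, 0]
    - [1, 1, 90, 0, 0, 0]
    - [1, 1, 115, 0, 0, 0]
    - [1, 1, 134, 0, 0, 0]

```text
time_s: 2.15
tcp_pos: [0.6503, -0.1662, 0.164]
tcp_rot: [1.0, -0.02, -0.002, -0.0]
ft_force: [0.6, -0.6, 0.6]
grip_width: 0.004
grasp_force: 0.0
```

send_rows:
  series:
    - [-3, 0, 0, 0, 0, 0]
    - [-6, 0, 0, 0, 0, 0]
    - [-10, 0, 0, 0, 0, 0]
    - [-14, 0, 0, 0, 0, 0]
    - [-18, 0, 0, 0, 0, 0]

```text
time_s: 2.65
tcp_pos: [0.6357, -0.1644, 0.1684]
tcp_rot: [1.0, -0.018, 0.002, 0.001]
ft_force: [2.2, -0.7, 1.2]
grip_width: 0.003
grasp_force: 0.8
```

send_rows:
  series:
    - [-8, 0, -3, 0, 0, 0]
    - [-16, 0, -6, 0, 0, 0]
    - [-24, 0, -10, 0, 0, 0]
    - [-32, 0, -13, 0, 0, 0]
    - [-40, 0, -16, 0, 0, 0]

```text
time_s: 3.15
tcp_pos: [0.5942, -0.1623, 0.1829]
tcp_rot: [1.0, -0.018, -0.0, -0.0]
ft_force: [0.2, -0.2, 0.1]
grip_width: 0.003
grasp_force: 0.2
```

send_rows:
  series:
    - [-7, 0, -2, 0, 0, 0]
    - [-14, 0, -4, 0, 0, 0]
    - [-21, 0, -5, 0, 0, 0]
    - [-28, 0, -6, 0, 0, 0]
    - [-35, 0, -7, 0, 0, 0]

```text
time_s: 3.65
tcp_pos: [0.5594, -0.161, 0.1895]
tcp_rot: [1.0, -0.018, -0.0, -0.0]
ft_force: [-0.0, 0.6, -0.3]
grip_width: 0.004
grasp_force: 0.0
```

Run:
```python
from h import *
snap('side','pics/s3.png'); print(bot.state()['tcp_pos'],bot.state()['ft_force'])
```

```text
[ 0.55869731 -0.16100557  0.18964537] [0.75870583 0.06758731 1.00657613]
```

View pics/s3.png

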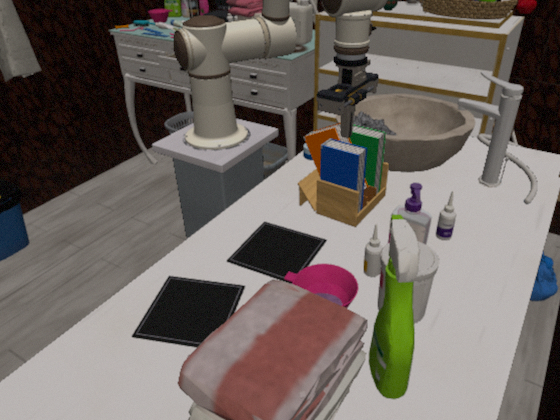

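Orange now leans forward, with its top at (323,140). Blue (343,165) and green (367,150) are still upright. I pull a little further to settle it.

send_rows:
  series:
    - [-6, 0, 0, 0, 0, 0]
    - [-12, 0, 0, 0, 0, 0]
    - [-18, 0, 0, 0, 0, 0]
    - [-24, 0, 0, 0, 0, 0]
    - [-29, 0, 0, 0, 0, 0]

```text
time_s: 4.2
tcp_pos: [0.5305, -0.16, 0.1896]
tcp_rot: [1.0, -0.018, -0.0, 0.0]
ft_force: [0.4, 0.1, -0.3]
grip_width: 0.007
grasp_force: 0.0
```

send_rows:
  series:
    - [-4, 0, 0, 0, 0, 0]
    - [-8, 0, 0, 0, 0, 0]
    - [-10, 0, 0, 0, 0, 0]
    - [-10, 0, 0, 0, 0, 0]
    - [-10, 0, 0, 0, 0, 0]

```text
time_s: 4.7
tcp_pos: [0.5212, -0.1597, 0.1897]
tcp_rot: [1.0, -0.018, 0.0, 0.0]
ft_force: [0.8, -0.2, -1.1]
grip_width: 0.004
grasp_force: 0.0
```

send_rows:
  series:
    - [5, 0, -40, 0, 0, 0]
    - [10, 0, -90, 0, 0, 0]
    - [40, 0, -130, 0, 0, 0]
    - [80, 0, -150, 0, 0, 0]
    - [110, 0, -150, 0, 0, 0]

```text
time_s: 5.2
tcp_pos: [0.6342, -0.1643, 0.3446]
tcp_rot: [1.0, -0.018, 0.004, 0.002]
ft_force: [-0.4, -0.7, 0.8]
grip_width: 0.007
grasp_force: 0.0
```

Run:
```python
from h import *
a=snap('side'); b=snap('top'); pickle.dump((a,b),open('p2.pkl','wb')); print(bot.state()['tcp_pos'])
cv2.imwrite('pics/c4.png',np.hstack([cv2.resize(a['pixels'][100:230,280:410],(390,390)),cv2.resize(b['pixels'][160:290,90:220],(390,390))])[...,::-1])
```

```text
[ 0.63349541 -0.16365544  0.33824244]
```

View pics/c4.png

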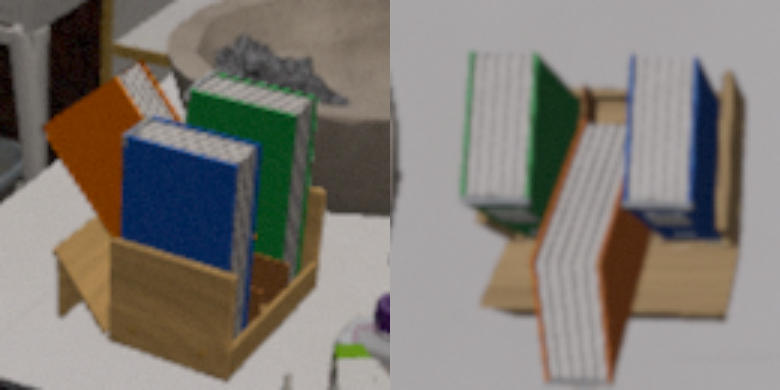

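The left half shows orange leaning on the slope with green and blue still standing. The right half (top view) shows its top face at about (575,320) in the crop, well in front of the others. I measure its lean.

Run:
```python
from h import *
a,b=pickle.load(open('p2.pkl','rb')); P=cloud(b).reshape(-1,3)
c,s=np.cos(YAW),np.sin(YAW); d=P[:,:2]-PIV
Q=np.c_[c*d[:,0]+s*d[:,1],-s*d[:,0]+c*d[:,1],P[:,2]]*1000
m=(abs(Q[:,1])<40)&(Q[:,0]<-25)&(Q[:,0]>-130)&(Q[:,2]>140); q=Q[m]
for lo in range(-125,-20,10):
    k=q[(q[:,0]>=lo)&(q[:,0]<lo+10)]
    if len(k)>5: print(lo+5,len(k),'z',np.median(k[:,2]).round(1),'y',k[:,1].min().round(1),k[:,1].max().round(1))
core=q[(abs(q[:,1])<15)&(q[:,0]>-105)&(q[:,0]<-40)]; f=np.polyfit(core[:,0],core[:,2],1); print('lean',np.degrees(np.arctan(f[0])),f)
th=np.arctan(f[0]); print('expect front top',-180*np.sin(th),8+180*np.cos(th))
g=lambda x,z:(x*np.cos(th)-z*np.sin(th), 8+x*np.sin(th)+z*np.cos(th))
for pt in((0,180),(100,180),(45,140)): print(pt,np.round(g(*pt),1))
for n,(lo,hi) in dict(green=(35,75),blue=(-75,-35)).items():
    k=(Q[:,1]>lo)&(Q[:,1]<hi)&(Q[:,2]>175)&(Q[:,2]<205); r=cv2.minAreaRect(P[k][:,:2].astype(np.float32)*1000); print(n,r)
```

```text
-120 71 z 652.3 y 36.7 40.0
-110 273 z 649.7 y -21.8 39.9
-100 365 z 652.2 y -21.8 40.0
-90 436 z 655.3 y -21.8 39.9
-80 536 z 658.1 y -21.9 40.0
-70 724 z 667.2 y -22.1 40.0
-60 786 z 672.1 y -22.2 39.9
-50 852 z 675.1 y -22.3 40.0
-40 917 z 681.0 y -22.7 39.9
-30 774 z 679.0 y -22.3 39.9
lean 82.52361021428952 [  7.62001706 978.51871783]
expect front top -178.469741502622 31.421173497228548
(0, 180) [-178.5   31.4]
(100, 180) [-165.5  130.6]
(45, 140) [-133.    70.8]
green ((581.3638916015625, -105.34200286865234), (39.08988952636719, 99.84232330322266), 87.96275329589844)
blue ((577.1701049804688, -214.69833374023438), (39.395545959472656, 99.23696899414062), 87.95803833007812)
```

Run:
```python
from h import *
a,b=pickle.load(open('p2.pkl','rb')); P=cloud(b).reshape(-1,3)
c,s=np.cos(YAW),np.sin(YAW); d=P[:,:2]-PIV
Q=np.c_[c*d[:,0]+s*d[:,1],-s*d[:,0]+c*d[:,1],P[:,2]]*1000
m=(abs(Q[:,1])<40)&(Q[:,0]<-25)&(Q[:,0]>-130)&(Q[:,2]>135)&(Q[:,2]<230); q=Q[m]
for lo in range(-125,-20,10):
    k=q[(q[:,0]>=lo)&(q[:,0]<lo+10)]
    if len(k)>5: print(lo+5,len(k),'z',np.median(k[:,2]).round(1),'y',k[:,1].min().round(1),k[:,1].max().round(1))
core=q[(abs(q[:,1])<15)&(q[:,0]>-105)&(q[:,0]<-40)]; f=np.polyfit(core[:,0],core[:,2],1); th=np.arctan(f[0]); print('lean',np.degrees(th),f)
g=lambda x,z:(x*np.cos(th)-z*np.sin(th), 8+x*np.sin(th)+z*np.cos(th))
for pt in((0,180),(100,180),(45,140)): print(pt,np.round(g(*pt),1))
```

```text
-110 93 z 145.3 y -21.8 23.0
-100 126 z 151.4 y -21.8 21.9
-90 141 z 160.2 y -22.0 22.6
-80 137 z 168.7 y -22.0 22.2
-70 154 z 177.4 y -22.1 21.4
-60 157 z 186.4 y -22.2 23.0
-50 160 z 194.5 y -22.3 21.9
-40 165 z 201.9 y -22.7 21.5
-30 129 z 194.3 y -22.3 22.0
lean 40.86308971057927 [  0.86510022 238.39250759]
(0, 180) [-117.8  144.1]
(100, 180) [-42.1 209.6]
(45, 140) [-57.6 143.3]
```

Run:
```python
from h import *
f=rel(rk(-.129,0,.238),ori(39)); f=rel(rk(-.053,0,.145),ori(39),f)
```

```text
[-233.1   -1.9  100.3] [-0.06 39.01  0.06]
[  0.5  -0.  120.1] [0. 0. 0.]
```

send_rows:
  series:
    - [-45, 0, 0, 0, 8, 0]
    - [-90, 0, 0, 0, 16, 0]
    - [-135, -1, 0, 0, 24, 0]
    - [-180, -2, 15, 0, 32, 0]
    - [-225, -2, 35, 0, 39, 0]
  hand: 1

```text
time_s: 5.8
tcp_pos: [0.4534, -0.1555, 0.3256]
tcp_rot: [0.965, -0.016, 0.262, 0.001]
ft_force: [-0.9, -0.7, 1.1]
grip_width: 0.411
grasp_force: 0.0
```

Run:
```python
from h import *
print(bot.state()['joint_positions'])
f=rel(rk(-.129,0,.238),ori(39)); f=rel(rk(-.053,0,.145),ori(39))
```

```text
[-0.85763113 -0.59415186  2.1007871   0.40353516  1.28426433  0.70011127]
[-89.9   0.2  48.7] [-0.51  8.57  0.03]
[-71.5   1.3 167.4] [-0.51  8.57  0.03]
```

Run:
```python
from h import *
f=rel(rk(-.102,0,.206),ori(39))
```

```text
[-82.8   0.6  90. ] [-0.51  8.57  0.03]
```

send_rows:
  series:
    - [-20, 0, 0, 0, 4, 0]
    - [-40, 0, 20, 0, 8.5, 0]
    - [-60, 0, 45, 0, 8.5, 0]
    - [-75, 0, 70, 0, 8.5, 0]
    - [-83, 0, 90, 0, 8.5, 0]

```text
time_s: 6.3
tcp_pos: [0.4267, -0.1537, 0.2032]
tcp_rot: [0.944, -0.018, 0.33, 0.001]
ft_force: [0.8, -0.6, -0.3]
grip_width: 0.855
grasp_force: 0.0
```

Run:
```python
from h import *
print(bot.state()['joint_positions'])
f=rel(rk(-.102,0,.206),ori(39));f=rel(rk(-.053,0,.145),ori(39))
```

```text
[-1.04281374 -0.7506156   2.47187438  0.63330337  1.1165823   0.36895096]
[ 2.4  0.7 -1.6] [-0.56  0.44 -0.26]
[ 2.7  1.5 76.6] [-0.56  0.44 -0.26]
```

send_rows:
  series:
    - [2, 1, 5, 0, 0, 0]
    - [3, 1, 23, 0, 0, 0]
    - [3, 1, 41, 0, 0, 0]
    - [3, 1, 60, 0, 0, 0]
    - [3, 1, 76, 0, 0, 0]

```text
time_s: 6.8
tcp_pos: [0.4787, -0.1564, 0.1489]
tcp_rot: [0.943, -0.017, 0.331, 0.001]
ft_force: [-0.4, -0.1, 0.6]
grip_width: 0.998
grasp_force: 0.0
```

send_rows:
  series:
    - [0, 0, 0, 0, 0, 0]
    - [0, 0, 0, 0, 0, 0]
    - [0, 0, 0, 0, 0, 0]
    - [0, 0, 0, 0, 0, 0]
    - [0, 0, 0, 0, 0, 0]
  hand: -1

```text
time_s: 7.3
tcp_pos: [0.4778, -0.1567, 0.1493]
tcp_rot: [0.943, -0.017, 0.331, 0.001]
ft_force: [0.0, 0.1, -0.3]
grip_width: 0.587
grasp_force: 0.0
```

send_rows:
  series:
    - [0, 0, 0, 0, 0, 0]
    - [0, 0, 0, 0, 0, 0]
    - [0, 0, 0, 0, 0, 0]
    - [0, 0, 0, 0, 0, 0]
    - [0, 0, 0, 0, 0, 0]

```text
time_s: 7.8
tcp_pos: [0.4778, -0.1565, 0.1488]
tcp_rot: [0.943, -0.017, 0.331, 0.001]
ft_force: [-2.6, 0.0, 2.7]
grip_width: 0.477
grasp_force: 30.0
```

Run:
```python
from h import *
print(bot.state()['joint_positions'],bot.state()['tcp_pos'])
a=snap('side','pics/s5.png'); b=snap('top')
f=rel(rk(-.053,0,.285),ori(39)); f=rel(rk(-.07,0,.345),ori(10),f)
```

```text
[-0.89262498 -0.45048953  2.41877989  0.7028417   0.83276542  0.31923252] [ 0.47782795 -0.15647727  0.1487661 ]
[  84.1   -1.5 -107.2] [-0.57  0.35 -0.17]
[ 24.5   0.  -57.3] [  0. -29.  -0.]
```

View pics/s5.png

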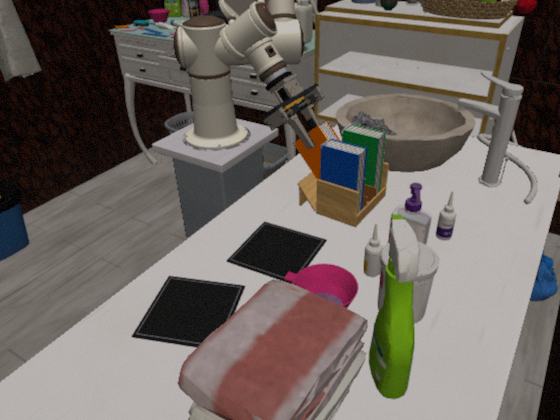

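Orange (320,150) is gripped near its top (opening 0.477, 30 N), and both neighbours are standing. Now I lift straight up.

send_rows:
  series:
    - [10, 0, -12, 0, 0, 0]
    - [26, 0, -32, 0, 0, 0]
    - [44, 0, -55, 0, 0, 0]
    - [63, 0, -78, 0, 0, 0]
    - [82, 0, -101, 0, 0, 0]

```text
time_s: 8.4
tcp_pos: [0.4777, -0.1567, 0.2776]
tcp_rot: [0.944, -0.017, 0.329, -0.0]
ft_force: [0.8, -0.5, -1.6]
grip_width: 0.473
grasp_force: 30.0
```

Run:
```python
from h import *
print(bot.state()['joint_positions'],bot.state()['tcp_pos'])
f=rel(rk(-.053,0,.40),ori(25)); f=rel(rk(-.053,0,.40),ori(0))
```

```text
[-0.89273951 -0.60995832  2.25141456  0.56510961  1.10127121  0.55671467] [ 0.47771784 -0.1567449   0.27764967]
[ 75.1  -2.  -96.5] [ -0.73 -13.44  -0.15]
[ 75.1  -2.  -96.5] [-7.500e-01 -3.844e+01  1.000e-02]
```

send_rows:
  series:
    - [20, 0, -25, 0, -4, 0]
    - [40, 0, -50, 0, -11, 0]
    - [58, 0, -74, 0, -19, 0]
    - [75, 0, -96, 0, -27, 0]
    - [75, 0, -96, 0, -34, 0]

```text
time_s: 8.9
tcp_pos: [0.4787, -0.1593, 0.4047]
tcp_rot: [0.999, -0.016, 0.041, -0.002]
ft_force: [-0.1, -0.4, -1.8]
grip_width: 0.478
grasp_force: 30.0
```

Run:
```python
from h import *
print(bot.state()['joint_positions'],bot.state()['tcp_pos'])
a=snap('side');b=snap('top')
cv2.imwrite('pics/c6.png',np.hstack([a['pixels'][20:300,230:500],cv2.resize(b['pixels'][100:350,80:340],(291,280))])[...,::-1])
f=rel([.50,-.424,.40],ori(0))
```

```text
[-0.59302508 -0.14182524  1.53274115  0.04841456  1.68451348  1.0175666 ] [ 0.47867003 -0.15933345  0.40474754]
[ 29.3 264.7  -3.1] [-0.74 -4.33  0.35]
```

View pics/c6.png

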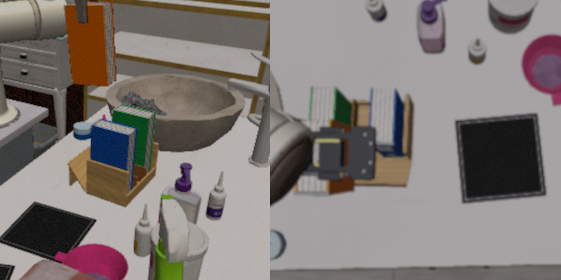

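Orange hangs upright at (90,45) in the left half. Green and blue are undisturbed. The right half shows the gripper still over the rack and the mat free at (500,158). I move it over the mat.

send_rows:
  series:
    - [8, 48, 0, 0, -2, 0]
    - [18, 96, 0, 0, -4.3, 0]
    - [28, 144, 0, 0, -4.3, 0]
    - [38, 192, 0, 0, -4.3, 0]
    - [46, 238, 0, 0, -4.3, 0]

```text
time_s: 9.5
tcp_pos: [0.5145, -0.3998, 0.3999]
tcp_rot: [1.0, -0.016, 0.003, -0.006]
ft_force: [1.1, 0.7, -1.5]
grip_width: 0.48
grasp_force: 30.0
```

Run:
```python
from h import *
f=rel([.524,-.424,.23],ori(0)); f=rel([.524,-.424,.16],ori(0))
```

```text
[  9.3  26.  169.7] [-0.7  -0.35  0.22]
[  8.8  26.8 239.7] [-0.7  -0.35  0.22]
```

send_rows:
  series:
    - [5, 15, 25, -0.7, 0, 0]
    - [9, 26, 65, -0.7, 0, 0]
    - [9, 26, 110, -0.7, 0, 0]
    - [9, 26, 155, -0.7, 0, 0]
    - [9, 26, 190, -0.7, 0, 0]

```text
time_s: 10.0
tcp_pos: [0.5223, -0.4208, 0.2066]
tcp_rot: [1.0, -0.017, 0.002, -0.001]
ft_force: [0.2, -0.1, -3.2]
grip_width: 0.475
grasp_force: 30.0
```

Run:
```python
from h import *
a=snap('side','pics/s7.png'); P=cloud(a)
hsv=cv2.cvtColor(a['pixels'],cv2.COLOR_RGB2HSV)
m=(hsv[...,0]>=4)&(hsv[...,0]<=16)&(hsv[...,1]>150)&(P[...,2]>.01)&(P[...,2]<.25)&(abs(P[...,1]+.424)<.1)&(abs(P[...,0]-.526)<.15)
q=P[m]; print(m.sum(),q.min(0).round(3),q.max(0).round(3),np.percentile(q,[2,50,98],axis=0).round(3))
f=rel([.524,-.424,.148],ori(0)); print(bot.state()['tcp_pos'])
```

```text
2720 [ 0.473 -0.455  0.06 ] [ 0.579 -0.388  0.245] [[ 0.478 -0.445  0.066]
 [ 0.533 -0.441  0.154]
 [ 0.576 -0.401  0.24 ]]
[ 4.1  6.  51.6] [-0.58  0.2   0.17]
[ 0.52025969 -0.41835914  0.19968819]
```

View pics/s7.png

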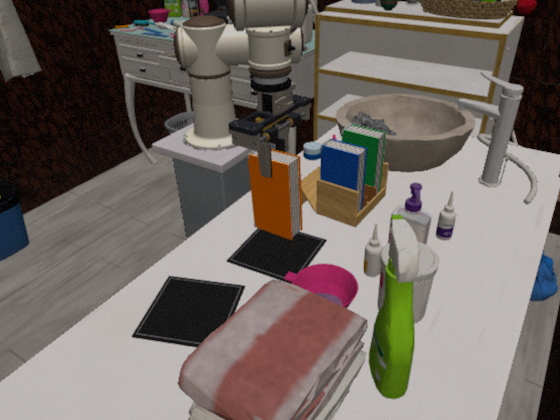

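Orange hangs upright over the near mat at (275,195), and the rack is unchanged. I lower it gently.

send_rows:
  series:
    - [2, 3, 12, -0.5, 0, 0]
    - [4, 6, 24, -0.5, 0, 0]
    - [4, 6, 34, -0.5, 0, 0]
    - [4, 6, 42, -0.5, 0, 0]
    - [4, 6, 46, -0.5, 0, 0]

```text
time_s: 10.55
tcp_pos: [0.5288, -0.4288, 0.1652]
tcp_rot: [1.0, -0.016, 0.003, 0.005]
ft_force: [0.1, -0.1, -3.5]
grip_width: 0.48
grasp_force: 30.0
```

send_rows:
  series:
    - [0, 0, 1, 0, 0, 0]
    - [0, 0, 2, 0, 0, 0]
    - [0, 0, 3, 0, 0, 0]
    - [0, 0, 4, 0, 0, 0]
    - [0, 0, 4, 0, 0, 0]

```text
time_s: 11.05
tcp_pos: [0.5288, -0.4288, 0.1616]
tcp_rot: [1.0, -0.016, 0.003, 0.006]
ft_force: [-1.1, -0.9, -3.0]
grip_width: 0.476
grasp_force: 30.0
```

send_rows:
  series:
    - [-2, -2, 2, 0.6, 0, 0]
    - [-4, -4, 5, 0.6, 0, 0]
    - [-4, -4, 8, 0.6, 0, 0]
    - [-4, -4, 10, 0.6, 0, 0]
    - [-4, -4, 11, 0.6, 0, 0]

```text
time_s: 11.55
tcp_pos: [0.5248, -0.4246, 0.1499]
tcp_rot: [1.0, -0.016, 0.003, 0.0]
ft_force: [0.4, -0.2, -2.9]
grip_width: 0.475
grasp_force: 30.0
```

send_rows:
  series:
    - [0, 0, 1, 0, 0, 0]
    - [0, 0, 2, 0, 0, 0]
    - [0, 0, 3, 0, 0, 0]
    - [0, 0, 3, 0, 0, 0]
    - [0, 0, 3, 0, 0, 0]

```text
time_s: 12.05
tcp_pos: [0.5256, -0.425, 0.1491]
tcp_rot: [1.0, -0.016, 0.004, 0.001]
ft_force: [-0.0, 2.0, 5.5]
grip_width: 0.476
grasp_force: 30.0
```

Contact: the force went from -3 to +5.5 N. Now I release it and check.

send_rows:
  series:
    - [0, 0, 0, 0, 0, 0]
    - [0, 0, 0, 0, 0, 0]
    - [0, 0, 0, 0, 0, 0]
    - [0, 0, 0, 0, 0, 0]
    - [0, 0, 0, 0, 0, 0]
  hand: 1

```text
time_s: 12.55
tcp_pos: [0.5249, -0.4248, 0.1472]
tcp_rot: [1.0, -0.016, 0.003, 0.0]
ft_force: [-0.2, -0.4, -0.1]
grip_width: 0.888
grasp_force: 0.0
```

send_rows:
  series:
    - [0, 0, -5, 0, 0, 0]
    - [0, 0, -20, 0, 0, 0]
    - [0, 0, -50, 0, 0, 0]
    - [0, 0, -90, 0, 0, 0]
    - [0, 0, -130, 0, 0, 0]

```text
time_s: 13.05
tcp_pos: [0.5241, -0.4246, 0.2801]
tcp_rot: [1.0, -0.016, 0.003, 0.001]
ft_force: [1.6, -0.8, 0.0]
grip_width: 1.002
grasp_force: 0.0
```

send_rows:
  series:
    - [-30, 0, -20, 0, 0, 0]
    - [-60, 0, -40, 0, 0, 0]
    - [-90, 0, -40, 0, 0, 0]
    - [-120, 0, -40, 0, 0, 0]
    - [-120, 0, -40, 0, 0, 0]

```text
time_s: 13.55
tcp_pos: [0.4018, -0.4212, 0.3188]
tcp_rot: [1.0, -0.018, 0.003, 0.001]
ft_force: [1.1, 0.1, 0.2]
grip_width: 0.997
grasp_force: 0.0
```

Run:
```python
from h import *
a=snap('side','pics/s8.png'); b=snap('top'); P=cloud(a); hsv=cv2.cvtColor(a['pixels'],cv2.COLOR_RGB2HSV)
m=(hsv[...,0]>=4)&(hsv[...,0]<=16)&(hsv[...,1]>150)&(P[...,2]>-.02)&(P[...,2]<.25)&(abs(P[...,1]+.424)<.1)&(abs(P[...,0]-.526)<.15)
print(m.sum(),np.percentile(P[m],[1,50,99],axis=0).round(3))
m2=(P[...,2]>.165)&(P[...,2]<.2)&(abs(P[...,1]+.424)<.06)&(abs(P[...,0]-.526)<.09); print('top',m2.sum(),P[m2].min(0).round(3),P[m2].max(0).round(3))
```

```text
2691 [[ 0.483 -0.449  0.003]
 [ 0.535 -0.446  0.099]
 [ 0.582 -0.404  0.182]]
top 862 [ 0.479 -0.449  0.165] [ 0.582 -0.401  0.184]
```

View pics/s8.png

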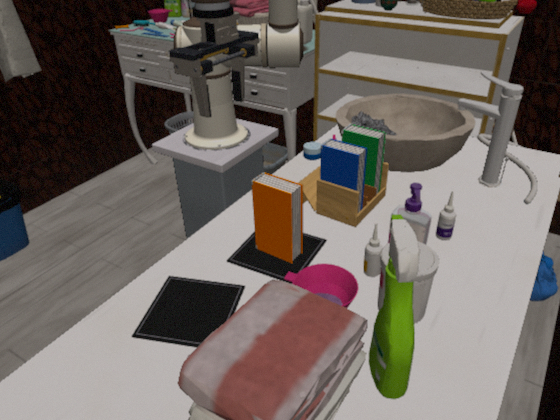

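The picture shows orange standing upright on the near mat at (278,218), centred at about (0.530,-0.425) and within a few mm of the middle. The gripper is clear of it, and green and blue still stand in the rack. I hand the job in.

```bash
python3 -c "
from bench import bot
print(bot.close_job())"
```

```text
the job is handed in; nothing more can be done
None
```

The job is handed in: the orange binder was tipped onto the slope, then gripped and stood upright about 5 mm from the mat's middle, with green and blue still standing in the rack; the hand-in call returned no verdict.

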